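# Bar the compressor flywheel over compression

## Task

Turn the flywheel of the compressor (the machine with the finned cylinder) clockwise seen from above, over the stiff spot of its compression; stop just past it, with the wheel's knob about 20 degrees beyond the centre line of the cylinder, and let go. Do not let it run on to 40 degrees or more, and leave the crank of the other machine, the grey square reel gearbox, as it is.

Things in the scene. Friction and masses are not known exactly. Their poses are not given: they have to be found in the camera images.
- compressor: Fixed compressor, shaft upright, origin on the shaft axis at bench level; x axis along its horizontal finned cylinder, from the shaft to the dark square head 182 mm out (99 mm high, brass stubs on it to 111); z up. On top lies the spoked flywheel, 170 mm in diameter, upper face 116 mm above the bench (shaft end 134), one upright knob on a circle of 62 mm radius about the shaft.
- flywheel (a joint): Flywheel angle, rad, growing clockwise from above; 0 with the knob over the cylinder's centre line (compressor x axis), negative before it. Starts at -1.35 to -0.85; stops at -1.5, 1.2. Rubs with 5 N at the knob and stays where left; compression adds up to 4 N, most at -0.62, none at 0, then helps by up to 4 N.
- flywheel_knob (a point): Centre (half-way up) of the black round upright knob on the flywheel, 24 mm across, 50 mm tall, from 122 to 172 mm above the bench (centre 147). It spins freely on an upright pin, whose 12 mm end stands up to 180 mm, so the hand need not turn with the wheel.
- crank_knob (a point): Centre of the like knob (24 x 50 mm, same height) on the other machine, a crank reel with a grey square gearbox 150 mm wide, a solid 140 mm wheel and no cylinder. Not to be turned.

How it is judged:
By the outcome, as a careful person would: the job done as asked, in the order asked, and still so for the second after the job is handed in, with the robot touching nothing.
It also fails if it takes over 34 s, if anything falls off the work surface, if the arm or the gripper's body presses on something with over 40 N, if the wrist force passes 120 N, or if a joint passes its speed limit or range.

## Robot

A 6-joint arm with a two-finger parallel gripper is mounted at the origin on the work surface. World frame = base frame: x ahead of the robot, y to its left, z up, the work surface at z = 0. Lengths are in mm, angles in rad, forces in N, time in s.
With the tool pointing down it reaches from about 350 to 975 mm from the base axis. Payload 17.4 kg.
Tool frame: the origin (TCP) lies at the very end of the fingers, on their centre line; the grasp point (between the pads) lies 19 mm behind it (ctrl.tcp_to_grasp is the distance from the TCP to the grasp point, in mm); y points along the fingers, x is the direction in which the jaws open and shut, and the axes are right-handed (so a half turn about y gives the same grasp; the last joint's range is limited). The gripper opens to 85 mm and grips with 20 to 120 N. Pads are 22 mm wide; open, the fingers measure 114 mm over their backs; the gripper's body (76 mm by 85 mm) begins 54 mm behind the grasp point. The pads swing forward as they close: fully open they stand 13 mm farther back than shut.
Start: joints at [1.293, 0.116, 1.442, -0, 1.584, -0.038], TCP at [160.326, 655.689, 200.403] pointing down, gripper open.
Joint ranges: [-2.83, 2.83], [-0.83, 2.19], [0.07, 2.5], [-1.14, 4.28], [0.01, 3], [-2.97, 2.97]. Speed limits (rad/s): [1.89, 1.89, 2.22, 3.14, 3.14, 3.14].

## Interface

Orientations are given as a unit quaternion [x, y, z, w].
In Python, from cell import ctrl, optics, sign_off, finder gives the robot as it stands. The module is installed in compiled form; this text tells all that it offers.
- The arm moves only by the tool step_arm, never from a script. Its arguments are lists of equal length, an entry for each row: "xyz": the shift along the world's x, y, z in m, a list of three; "spin": the turn about the world's z in rad. A call has 1 to 12 rows; each row is the pose to reach, as a shift and turn from the pose commanded when the call began; what a row does not reach only later rows make up. A row lasts 1/8 s, in which the tool goes at most 62.5 mm and 10.7 degrees, less where a joint would pass 70% of its speed; a pose out of reach is approached as far as the arm can. A call with a gripper value outside its range is refused whole. "jaw" is the closure, from 0 (fully open) to 1 (shut), set as the call begins (left out, the last holds). The fingers move at their own pace and stop on an object; "grip_force" is the grip in N (left out, the last holds). Time passes only in rows, so rows that repeat a pose let the fingers close. It gives the time, the measured TCP pose, the force and the opening at its end, in the units of the state.
- ctrl.read_state(): the state, without advancing time (a new reading comes with each control period).
- optics.camera(name): name is "side" or "top"; returns a dict with "image" (384x512x3 uint8, blue, green, red), "depth" (384x512 float32, mm along the optical axis (not along the pixel's ray), 0 where there is no reading), "camera_matrix" (3x3 intrinsics, pixels), "dist" ([k1, k2, p1, p2, k3] as OpenCV has them; the pictures are not rectified), "R" (3x3) and "t" (3): a world point X has camera coordinates R X + t. Camera axes: x right, y down, z forward; pixel columns grow to the right and rows downward; lengths in mm; the calibration is good to about 2 mm. A picture is of the moment at which its call begins.
- sign_off(): hands the job in, once; it reports no verdict.
Trained networks look in a picture, given as the dict that the camera call returned (one of the last four; its "shot" number tells which), for a name from the list of things; names that differ only in an ending like _2 or _b are one class to them, and where a whole thing is asked for, a point or a joint stands for the part that bears it (a point fixed in the world has none). Each returns a list of dicts, best first, with "score" (0 to 1); they miss things now and then, are a little off and sometimes report something else, mostly with a low value. They report only what shows in the picture. A call takes as long as a camera call.
- finder.spot_in(query, picture): "point" ([column, row] as shares, 0 to 1, of the picture: columns of its width, rows of its height, amid what is visible of it).
- finder.regions_of(query, picture): "region" (384x512 bool, what is visible of it) and "point" ([column, row] as shares, 0 to 1, of the picture: columns of its width, rows of its height, amid what is visible of it).
The state is a dict: "time": time; "q": joint angles; "joint_velocities": joint speeds; "effort": joint torques, N m; "tool_pos": TCP position; "orientation": TCP orientation; "force": force on the tool from outside, world axes, zero at the start; "ft_torque": the same for the moment, N m; "finger_gap": finger opening in mm.
Only numpy, scipy, OpenCV 4.12 (cv2) and the standard library are available. Lean on these libraries where they do the work, as an engineer would, in place of code of your own. Each camera call takes 0.05 s, during which the arm holds its last target.

## Working session

There is one attempt and no reset: what is moved stays moved. The work goes in short steps, Python scripts to look and compute and a tool call to move; the robot and the scene stay as the last step left them, time stands still between calls to the robot, and variables do not carry over. Pictures are saved under pics/ and viewed, and the job is handed in when it is done.

Besides the shell and the picture viewer there is one more tool, called in YAML: its name, and indented under it one key for each argument. step_arm: Moves the arm, as the interface text tells. Its arguments: {"type":"object","properties":{"xyz":{"type":"array"},"spin":{"type":"array"},"jaw":{"type":"number"},"grip_force":{"type":"number"}},"required":["xyz","spin"]}

```bash
mkdir -p pics; cat > h.py <<'E'
import numpy as np, cv2
from cell import ctrl, optics, sign_off, finder
def world(p,u,v,d):
    K=p['camera_matrix'];n=cv2.undistortPoints(np.array([[[u,v]]],float),K,np.array(p['dist'],float))[0,0]
    return np.array(p['R']).T@(np.array([n[0]*d,n[1]*d,d])-np.array(p['t']).ravel())
def plane(p,u,v,z):
    a=world(p,u,v,1.);c=-np.array(p['R']).T@np.array(p['t']).ravel();r=a-c
    return c+r*(z-c[2])/r[2]
E
python3 - <<'E'
from h import *
for n in ['top','side']:
    p=optics.camera(n);cv2.imwrite(f'pics/{n}1.png',p['image'])
    print(n,(-np.array(p['R']).T@np.array(p['t']).ravel()).round())
    for q in ['compressor','flywheel_knob','crank_knob','flywheel']:
        for r in finder.regions_of(q,p)[:3]:
            u,v=r['point'][0]*512,r['point'][1]*384
            m=r['region'];d=np.median(p['depth'][m]) if m.any() else 0
            print(q,round(r['score'],2),round(u),round(v),m.sum(),plane(p,u,v,172 if 'knob' in q else 116).round(),world(p,u,v,d).round())
print(ctrl.read_state())
E
```

```text
top [482. -17. 866.]
compressor 0.81 153 187 11587 [589. 146. 116.] [590. 148. 108.]
flywheel_knob 0.77 106 175 254 [598. 207. 172.] [599. 209. 164.]
crank_knob 0.53 372 194 249 [ 575. -198.  172.] [ 575. -199.  168.]
flywheel 0.61 140 197 6054 [572. 166. 116.] [572. 166. 116.]
side [299. 349. 585.]
compressor 0.82 206 258 11694 [555. 184. 116.] [570. 175.  88.]
flywheel_knob 0.48 205 252 6415 [532. 199. 172.] [561. 180. 121.]
crank_knob 0.76 326 119 268 [ 566. -169.  172.] [ 579. -194.  152.]
flywheel 0.62 204 251 6407 [566. 178. 116.] [563. 180. 122.]
{'time': 0.5, 'q': array([ 1.29319879e+00,  1.15994819e-01,  1.44164190e+00, -3.87263003e-05,
        1.58398395e+00, -3.78347293e-02]), 'joint_velocities': array([-0.00076227,  0.00060862,  0.00049376, -0.00165417, -0.00139637,
        0.0003664 ]), 'effort': array([ 1.36140825e-04, -7.31138635e+01, -6.32228923e+01, -5.31048067e-05,
        8.28782722e-04, -1.20334045e-05]), 'tool_pos': array([160.33539443, 655.67395783, 200.38059738]), 'orientation': array([ 0.55622565,  0.43661406, -0.43661402, -0.55619186]), 'force': array([ 0.19650598, -0.84140956,  0.12390741]), 'ft_torque': array([-0.02967697,  0.02054085,  0.02527651]), 'finger_gap': 85.52259514737092}
```

View pics/top1.png

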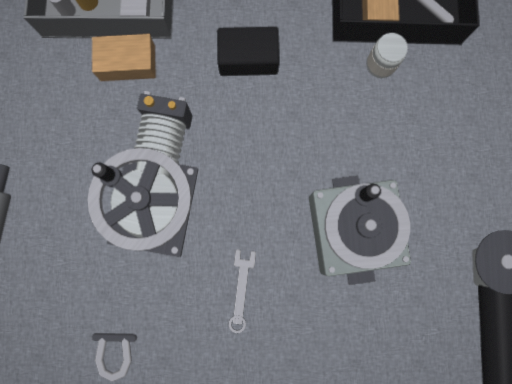

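View pics/side1.png

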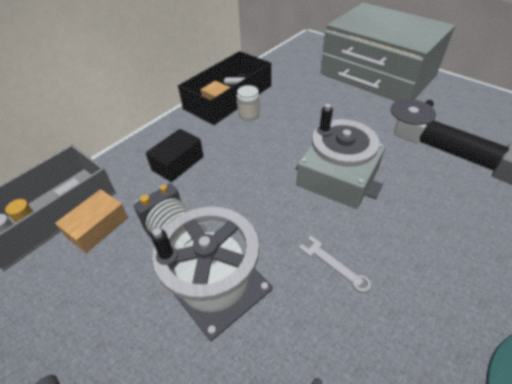

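```bash
python3 - <<'E'
from h import *
p=optics.camera('top')
D=p['depth'];
P=np.array([[plane(p,u,v,116)for u in range(80,200)]for v in range(85,260)])
W=np.array([[world(p,u,v,D[v,u])for u in range(80,200)]for v in range(85,260)])
img=p['image'][85:260,80:200].astype(int)
# flywheel rim by depth: z 108..122
m=(abs(W[...,2]-116)<8)
q=W[m];
r=finder.regions_of('flywheel',p)[0]['region'][85:260,80:200]
q=W[r&m][:,:2]
h=cv2.convexHull(q.astype(np.float32))[:,0]
c,rad=cv2.minEnclosingCircle(q.astype(np.float32));print('rim',c,rad)
print('shaft',plane(p,137,197.5,134))
print('pin end',plane(p,98.5,168.5,180))
print('stubs',plane(p,149,101,111),plane(p,171.5,104.5,111))
k=finder.regions_of('flywheel_knob',p)[0]['region'][85:260,80:200]
kk=W[k&(W[...,2]>150)];print('knob pts',len(kk),np.median(kk,0),kk[:,2].max())
big=cv2.resize(p['image'][80:270,70:220],None,fx=4,fy=4,interpolation=cv2.INTER_CUBIC)[:600*2]
cv2.imwrite('pics/crop1.png',cv2.resize(p['image'][85:260,75:215],None,fx=3.4,fy=3.4,interpolation=cv2.INTER_CUBIC))
E
```

```text
rim (571.0144653320312, 169.53065490722656) 85.09799194335938
shaft [569.16484194 167.56120834 134.        ]
pin end [606.8967357  216.53918703 180.        ]
stubs [736.80835796 161.23719809 111.        ] [731.14933357 122.77323077 111.        ]
knob pts 183 [602.92005024 213.51483942 170.71378209] 866.4506454102029
```

View pics/crop1.png

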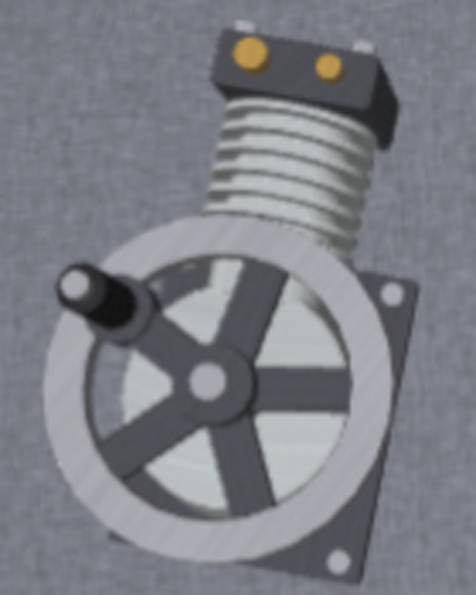

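```bash
python3 - <<'E'
from h import *
p=optics.camera('top')
f=lambda x,y,z:plane(p,75+x/3.4,85+y/3.4,z)
s=f(207,381,134);k=f(76,284,180);hd=[f(222,30,99),f(379,55,99),f(370,108,99),f(215,82,99)]
print(s,k,np.array(hd).round());m=np.mean(hd,0)
print('head',m,np.hypot(*(m-s)[:2]))
S=np.array([570,168.5])
for c in (s[:2],S):
  a=lambda q:np.degrees(np.arctan2(q[1]-c[1],q[0]-c[0]))
  print(a(m),a(k),a(k)-a(m),np.hypot(*(k[:2]-c)))
d=hd[1]-hd[0];print(np.degrees(np.arctan2(d[0],-d[1])))
print([ (np.degrees(np.arctan2(d[0],-d[1]))) for d in (hd[2]-hd[3],f(328,66,111)-f(250,53,111))], [np.degrees(np.arctan2(d[1],d[0])) for d in(hd[1]-hd[2],hd[0]-hd[3])])
E
```

```text
[569.84561245 169.38584419 134.        ] [606.8270471  218.28375419 180.        ] [[754. 180.  99.]
 [741.  99.  99.]
 [714. 103.  99.]
 [726. 182.  99.]]
head [733.67088769 141.0399089   99.        ] 166.25947448257156
-9.816434931222778 52.8998242591802 62.71625919040298 61.307683947620276
-9.524168404663161 53.5081763779275 63.032344782590656 61.92457976529528
-8.602338000605252
[np.float64(-9.014403149985284), np.float64(-9.006383009603653)] [np.float64(-7.2295500648326545), np.float64(-4.460425900519714)]
```

```bash
python3 - <<'E'
from h import *
from scipy.spatial.transform import Rotation as R
M=R.from_quat(ctrl.read_state()['orientation']).as_matrix();print(M.round(3),np.degrees(np.arctan2(M[1,0],M[0,0])))
s=ctrl.read_state();print(s['time'])
c=np.array([570,169.2])
for a in range(53,-35,-4): print(a,(c+62*np.array([np.cos(np.radians(a)),np.sin(np.radians(a))])).round(1))
E
```

```text
[[ 0.238  0.    -0.971]
 [ 0.971 -0.     0.238]
 [ 0.    -1.    -0.   ]] 76.25964273833542
0.7
53 [607.3 218.7]
49 [610.7 216. ]
45 [613.8 213. ]
41 [616.8 209.9]
37 [619.5 206.5]
33 [622. 203.]
29 [624.2 199.3]
25 [626.2 195.4]
21 [627.9 191.4]
17 [629.3 187.3]
13 [630.4 183.1]
9 [631.2 178.9]
5 [631.8 174.6]
1 [632.  170.3]
-3 [631.9 166. ]
-7 [631.5 161.6]
-11 [630.9 157.4]
-15 [629.9 153.2]
-19 [628.6 149. ]
-23 [627.1 145. ]
-27 [625.2 141.1]
-31 [623.1 137.3]
```

step_arm:
  xyz:
    - [0.02,-0.02,0.02]
    - [0.06,-0.059,0.03]
    - [0.1,-0.098,0.03]
    - [0.14,-0.137,0.03]
    - [0.18,-0.176,0.03]
    - [0.22,-0.215,0.03]
    - [0.26,-0.254,0.03]
    - [0.3,-0.293,0.03]
    - [0.34,-0.332,0.03]
    - [0.38,-0.371,0.03]
    - [0.42,-0.41,0.03]
    - [0.447,-0.437,0.03]
  spin: [0.1,0.2,0.3,0.4,0.5,0.6,0.7,0.8,0.9,1.0,1.1,1.17]
  jaw: 0

```text
time: 2.2
tool_pos: [608.7, 216.7, 230.3]
orientation: [-0.222, -0.671, 0.671, 0.222]
force: [0.2, 0.3, 0.2]
finger_gap: 85.7
```

```bash
python3 - <<'E'
from h import *
s=ctrl.read_state();print(s['time'],s['tool_pos'],s['q'],s['force'])
for n in ['side','top']:
    p=optics.camera(n);cv2.imwrite(f'pics/{n}2.png',p['image'])
E
```

```text
2.2 [608.72472302 216.74413313 230.31485335] [ 3.02663723e-01  4.72789889e-02  1.46642377e+00 -1.45720086e-04
  1.62789280e+00 -2.19990615e+00] [0.23520353 0.33262325 0.22537144]
```

View pics/side2.png

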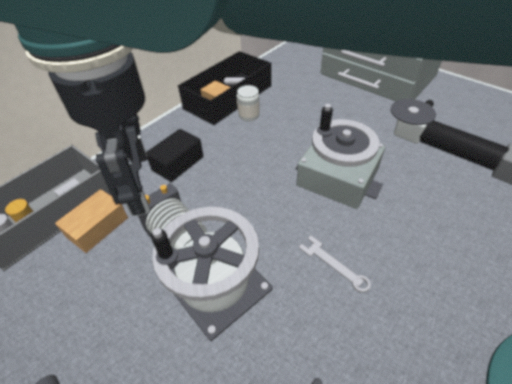

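View pics/top2.png

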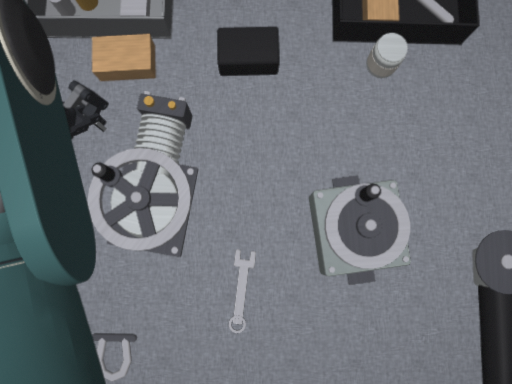

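```bash
python3 - <<'E'
from h import *
s=ctrl.read_state();print(s['time'],s['tool_pos'])
for n in ['side','top']:
    p=optics.camera(n)
    X=s['tool_pos'];print(n,p['R'],p['t'],cv2.projectPoints(np.array([X,[606.8,218,180],[570,169,134]]),cv2.Rodrigues(np.array(p['R']))[0],np.array(p['t'],float),p['camera_matrix'],np.array(p['dist'],float))[0][:,0].round(1))
    for (u,v) in ([(137,208),(121,170),(128,130)] if n=='side' else [(85,110),(75,120),(95,95)]):
        print(u,v,p['depth'][v,u],world(p,u,v,p['depth'][v,u]).round())
    cv2.imwrite(f'pics/{n}3.png',cv2.resize(p['image'][20:270,0:250],None,fx=2.4,fy=2.4))
E
```

```text
2.3 [609.27394614 215.927794   229.78521442]
side [[-0.77608607 -0.63035157 -0.01863606]
 [-0.45550419  0.5807622  -0.67470824]
 [ 0.43612652 -0.51514286 -0.73784923]] [463.0238385  328.30752586 480.95007935] [[149.6 206.9]
 [158.4 230.8]
 [205.  240. ]]
137 208 381.71274 [564. 249. 293.]
121 170 322.4293 [550. 254. 363.]
128 130 353.42862 [587. 216. 369.]
top [[ 0.01447964 -0.99987014  0.00707382]
 [-0.99126378 -0.01528184 -0.13100603]
 [ 0.13109712 -0.0051151  -0.99135633]] [-30.52039149 591.39751334 795.63531507] [[ 87.5 160.3]
 [ 97.5 168.5]
 [136.1 197. ]]
85 110 556.19354 [652. 188. 327.]
75 120 540.2477 [635. 193. 341.]
95 95 898.7491 [786. 295.  -2.]
```

View pics/side3.png

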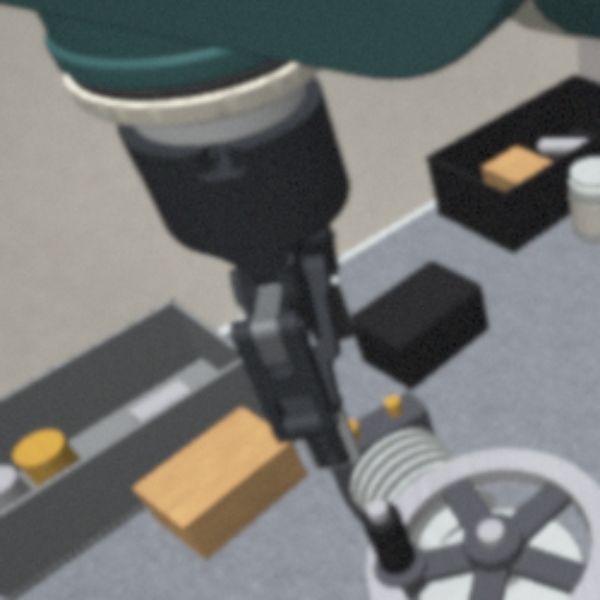

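View pics/top3.png

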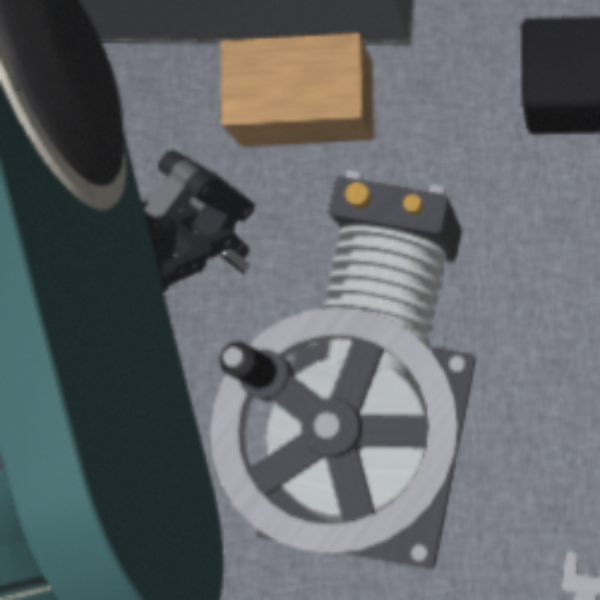

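```bash
python3 - <<'E'
from h import *
from scipy.spatial.transform import Rotation as R
p=optics.camera('side');s=ctrl.read_state();print(s['time'],s['tool_pos'],s['joint_velocities'].round(3))
M=R.from_quat(s['orientation']).as_matrix();print(M.round(3))
def pr(p,X):return cv2.projectPoints(np.array(X,float),cv2.Rodrigues(np.array(p['R']))[0],np.array(p['t'],float),p['camera_matrix'],np.array(p['dist'],float))[0][:,0].round(1)
T=s['tool_pos']
pts=[T+M@np.array([a,b,c]) for a,b,c in [(43,-13,-11),(43,-13,11),(-43,-13,-11),(-43,-13,11),(57,-13,0),(-57,-13,0),(0,-73,0)]]
for n in ['side','top']:
    p=optics.camera(n);u=pr(p,pts);print(n,u.tolist())
    im=p['image'].copy()
    im=cv2.resize(im[20:270,0:250],None,fx=2.4,fy=2.4)
    for i,q in enumerate(u): cv2.circle(im,(int(q[0]*2.4),int((q[1]-20)*2.4)),4,[(0,0,255),(0,255,0)][i<2],-1)
    cv2.imwrite(f'pics/{n}4.png',im)
E
```

```text
2.45 [607.08554515 218.91240464 230.37136668] [ 0.017 -0.011  0.005 -0.001 -0.001 -0.   ]
[[-0.801 -0.    -0.598]
 [ 0.598  0.    -0.801]
 [ 0.    -1.    -0.   ]]
side [[138.0, 230.1], [156.2, 226.3], [137.3, 181.2], [153.4, 178.2], [147.4, 237.3], [145.1, 172.9], [132.8, 169.3]]
top [[55.6, 179.5], [67.6, 189.2], [95.8, 131.0], [107.8, 140.4], [54.9, 192.4], [108.3, 127.9], [64.4, 150.2]]
```

View pics/side4.png

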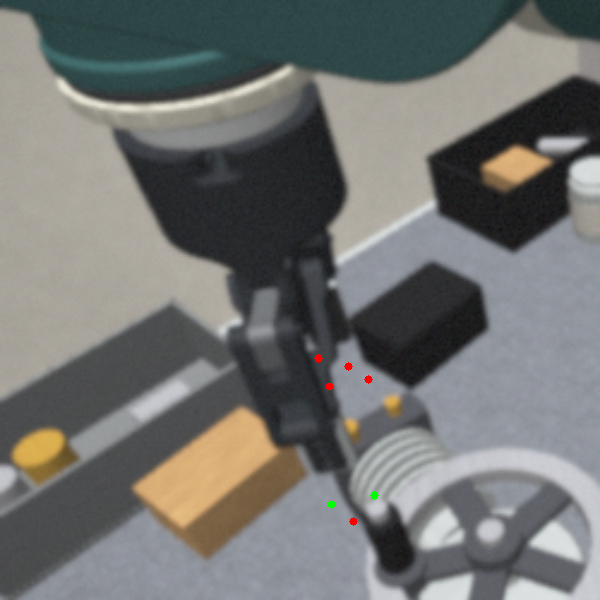

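View pics/top4.png

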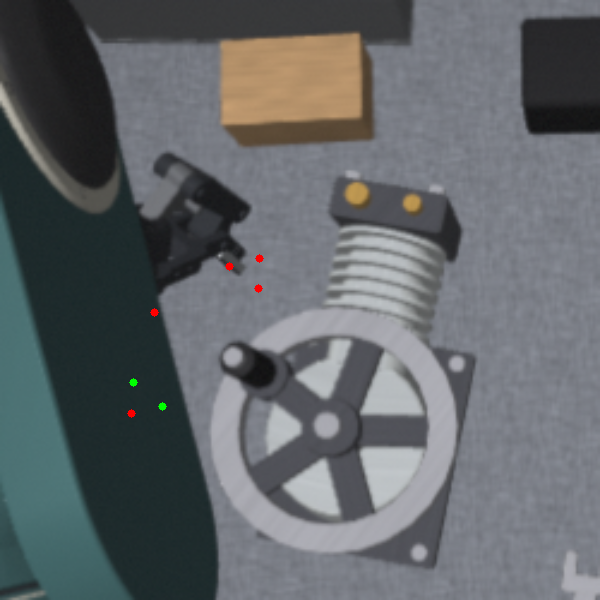

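step_arm:
  xyz:
    - [0,0,-0.015]
    - [0,0,-0.035]
    - [0,0,-0.055]
    - [0,0,-0.07]
    - [0,0,-0.085]
    - [0,0,-0.095]
    - [0,0,-0.1]
    - [0,0,-0.1]
  spin: [0,0,0,0,0,0,0,0]

```text
time: 3.55
tool_pos: [607.4, 218.7, 130.4]
orientation: [-0.223, -0.671, 0.671, 0.223]
force: [-1.1, 0.2, -0.2]
finger_gap: 85.6
```

```bash
python3 - <<'E'
from h import *
s=ctrl.read_state();print(s['time'],s['tool_pos'],s['force'])
for n in ['side','top']:
    p=optics.camera(n);cv2.imwrite(f'pics/{n}5.png',cv2.resize(p['image'][70:320,50:300],None,fx=2.4,fy=2.4))
E
```

```text
3.55 [607.36981324 218.68922895 130.405307  ] [-1.07352047  0.23529767 -0.22207214]
```

View pics/side5.png

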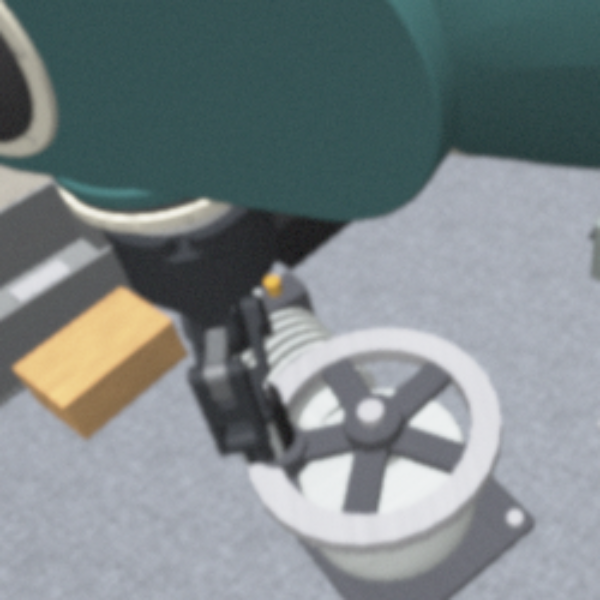

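View pics/top5.png

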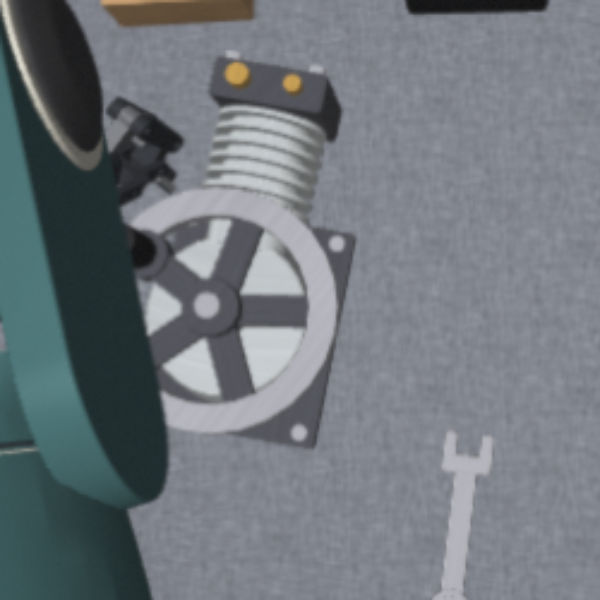

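step_arm:
  xyz:
    - [0,0,0]
    - [0,0,0]
    - [0,0,0]
    - [0,0,0]
    - [0,0,0]
    - [0,0,0]
    - [0,0,0]
    - [0,0,0]
  spin: [0,0,0,0,0,0,0,0]
  jaw: 1
  grip_force: 30

```text
time: 4.65
tool_pos: [607.4, 218.7, 130.6]
orientation: [0.223, 0.671, -0.671, -0.223]
force: [-1.6, 0.7, 5.4]
finger_gap: 21.8
```

step_arm:
  xyz:
    - [0.0034,-0.0027,0]
    - [0.0065,-0.0057,0]
    - [0.0095,-0.0088,0]
    - [0.0122,-0.0122,0]
    - [0.0147,-0.0157,0]
    - [0.0169,-0.0194,0]
  spin: [-0.07,-0.14,-0.21,-0.28,-0.35,-0.42]

```text
time: 5.4
tool_pos: [623.9, 200.2, 130.6]
orientation: [0.358, 0.61, -0.609, -0.359]
force: [-6.0, 7.2, 5.3]
finger_gap: 22.0
```

```bash
python3 - <<'E'
from h import *
s=ctrl.read_state();print(s['time'],s['tool_pos'],s['force'],s['ft_torque'],s['finger_gap'])
for n in ['side','top']:
    p=optics.camera(n);cv2.imwrite(f'pics/{n}6.png',cv2.resize(p['image'][70:320,50:300],None,fx=2.4,fy=2.4))
E
```

```text
5.4 [623.87718969 200.20412387 130.62042447] [-6.00167994  7.18569839  5.28579512] [ 1.33149308  1.00356205 -0.04021198] 22.011496492929872
```

View pics/top6.png

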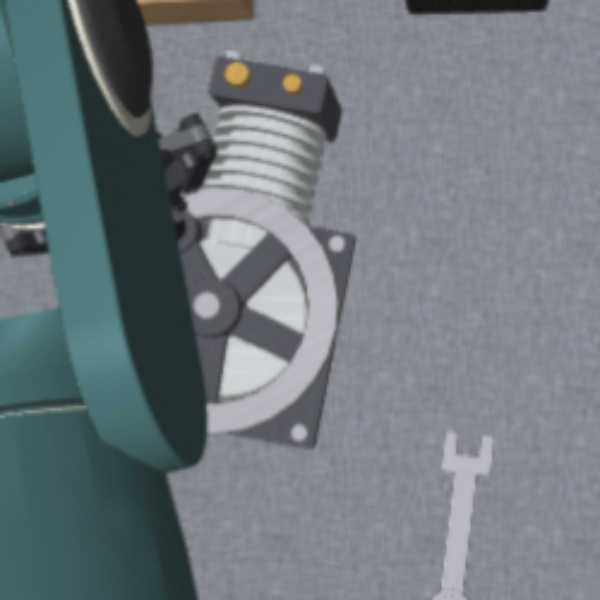

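step_arm:
  xyz:
    - [0.002,-0.0039,0]
    - [0.0037,-0.0079,0]
    - [0.0051,-0.012,0]
    - [0.0062,-0.0162,0]
    - [0.007,-0.0204,0]
    - [0.0076,-0.0247,0]
    - [0.0078,-0.029,0]
    - [0.0077,-0.0333,0]
    - [0.0073,-0.0377,0]
    - [0.0067,-0.0419,0]
    - [0.0057,-0.0461,0]
    - [0.0044,-0.0503,0]
  spin: [-0.07,-0.14,-0.21,-0.28,-0.35,-0.42,-0.49,-0.56,-0.63,-0.7,-0.77,-0.84]

```text
time: 7.0
tool_pos: [628.6, 149.5, 130.6]
orientation: [-0.575, -0.411, 0.41, 0.576]
force: [-2.5, 4.7, 5.5]
finger_gap: 22.2
```

```bash
python3 - <<'E'
from h import *
s=ctrl.read_state();print(s['time'],s['tool_pos'],s['force'],s['ft_torque'],s['finger_gap'])
for n in ['side','top']:
    p=optics.camera(n);cv2.imwrite(f'pics/{n}7.png',cv2.resize(p['image'][70:320,50:300],None,fx=2.4,fy=2.4))
E
```

```text
7.0 [628.62548539 149.46034932 130.61913799] [-2.46127607  4.74556893  5.54662054] [ 0.73465647  0.42369991 -0.01776489] 22.15332949588815
```

View pics/top7.png

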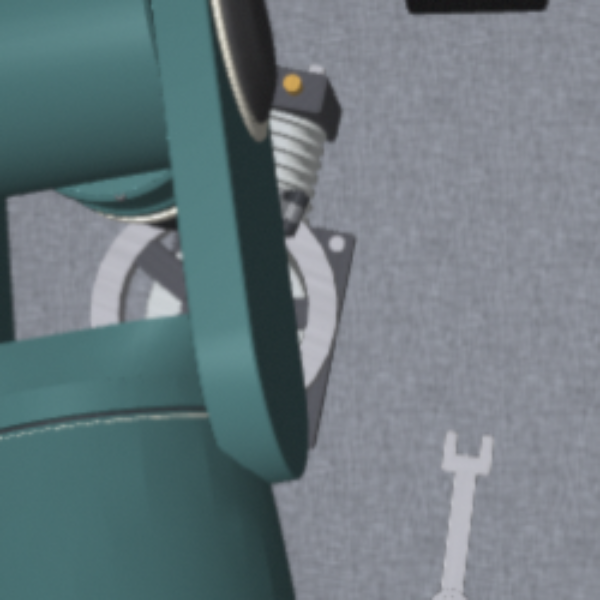

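View pics/side7.png

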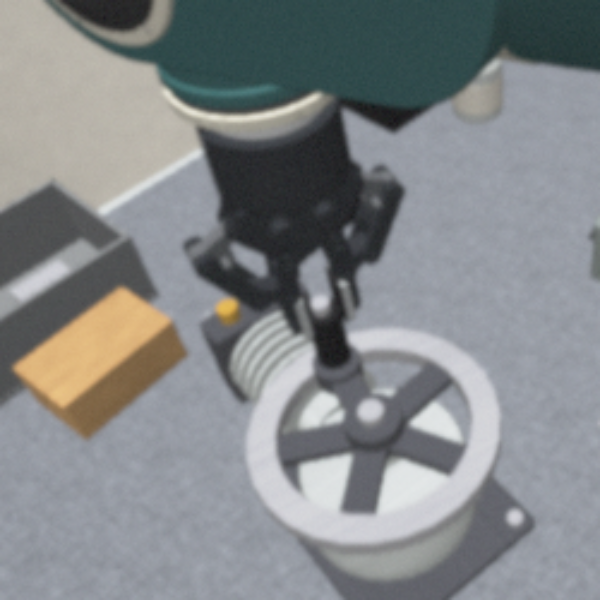

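step_arm:
  xyz:
    - [-0.0015,-0.004,0]
    - [-0.0034,-0.0079,0]
    - [-0.0046,-0.0102,0]
    - [-0.0046,-0.0102,0]
    - [-0.0046,-0.0102,0]
  spin: [-0.07,-0.14,-0.18,-0.18,-0.18]

```text
time: 7.72
tool_pos: [623.8, 138.9, 130.6]
orientation: [-0.61, -0.358, 0.358, 0.61]
force: [-5.1, 1.4, 6.8]
finger_gap: 21.9
```

```bash
python3 - <<'E'
from h import *
s=ctrl.read_state();print(s['time'],s['tool_pos'],s['force'],s['finger_gap'])
for n in ['side']:
    p=optics.camera(n);cv2.imwrite(f'pics/{n}8.png',cv2.resize(p['image'][70:320,50:300],None,fx=2.4,fy=2.4))
E
```

```text
7.725 [623.75061235 138.91333776 130.56906798] [-5.11635448  1.38919628  6.83382987] 21.946077503327725
```

View pics/side8.png

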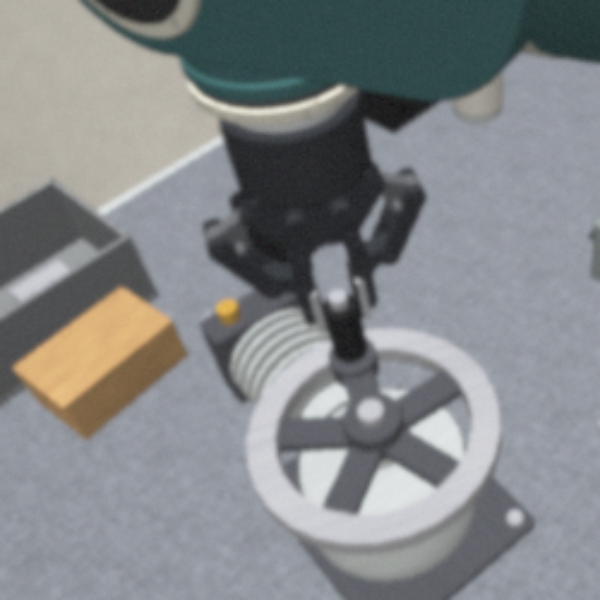

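step_arm:
  xyz:
    - [0,0,0]
    - [0,0,0]
    - [0,0,0]
    - [0,0,0]
    - [0,0,0]
    - [0,0,0]
    - [0,0,0]
    - [0,0,0]
  spin: [0,0,0,0,0,0,0,0]
  jaw: 0

```text
time: 8.78
tool_pos: [624.0, 138.8, 130.4]
orientation: [0.61, 0.358, -0.358, -0.61]
force: [0.0, -0.1, -0.1]
finger_gap: 85.5
```

step_arm:
  xyz:
    - [0,0,0.01]
    - [0,0,0.03]
    - [0,0,0.05]
    - [0,0,0.08]
    - [0,0,0.11]
    - [-0.02,0.03,0.13]
    - [-0.05,0.07,0.13]
    - [-0.09,0.11,0.13]
    - [-0.13,0.15,0.13]
    - [-0.16,0.19,0.13]
    - [-0.19,0.23,0.13]
    - [-0.22,0.27,0.13]
  spin: [0,0,0,0,0,0,0,0,0,0,0,0]

```text
time: 10.28
tool_pos: [402.9, 410.0, 262.3]
orientation: [-0.61, -0.358, 0.357, 0.61]
force: [0.4, 0.2, -0.2]
finger_gap: 85.6
```

```bash
python3 - <<'E'
from h import *
s=ctrl.read_state();print(s['time'],s['tool_pos'],s['force'],s['finger_gap'])
for n in ['side','top']:
    p=optics.camera(n);cv2.imwrite(f'pics/{n}9.png',p['image'])
E
```

```text
10.275 [402.87981046 409.99782562 262.2659332 ] [ 0.43080727  0.15116535 -0.21975226] 85.58897055884117
```

View pics/top9.png

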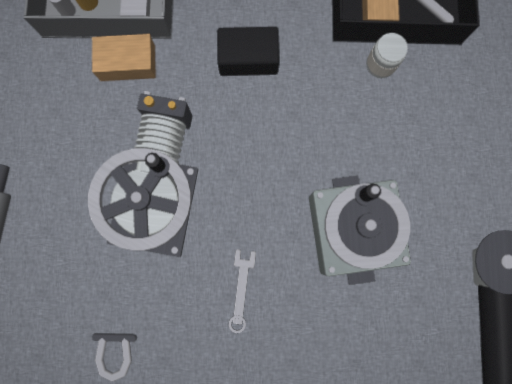

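View pics/side9.png

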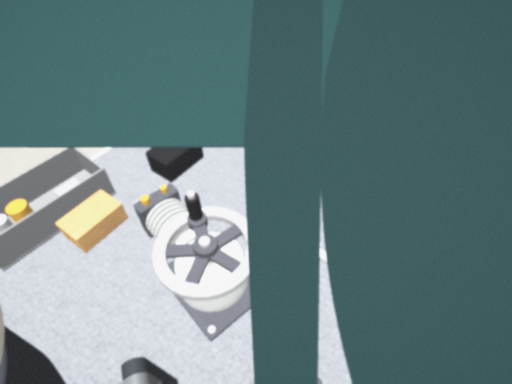

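Released and clear. Measuring the final angle, and whether it drifts.

```bash
python3 - <<'E'
from h import *
c=np.array([570,169.2])
for i in range(6):
    p=optics.camera('top')
    if i in(0,5):
        im=p['image'][140:210,100:200]
        cv2.imwrite(f'pics/f{i}.png',cv2.resize(im,None,fx=6,fy=6,interpolation=cv2.INTER_CUBIC))
        for q in ('flywheel_knob','crank_knob'):
            r=finder.regions_of(q,p)[0];m=r['region'];
            ys,xs=np.nonzero(m);W=np.array([world(p,x,y,p['depth'][y,x]) for x,y in zip(xs,ys) if p['depth'][y,x]>0])
            t=np.median(W[(W[:,2]>160)&(W[:,2]<190)],0);print(q,r['score'],t.round(1),np.degrees(np.arctan2(t[1]-c[1],t[0]-c[0])).round(1))
print(ctrl.read_state()['time'])
E
```

```text
flywheel_knob 0.69 [619.  133.7 171.5] -35.9
crank_knob 0.54 [ 576.9 -195.1  171.1] -88.9
flywheel_knob 0.73 [619.5 134.6 171.4] -34.9
crank_knob 0.81 [ 577.3 -195.7  171. ] -88.9
10.875
```

View pics/f5.png

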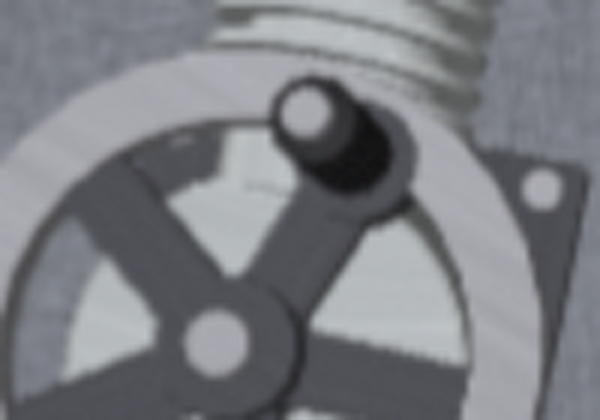

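```bash
python3 - <<'E'
from h import *
p=optics.camera('top')
f=lambda x,y,z:plane(p,100+(x-2.5)/6,140+(y-2.5)/6,z)
s=f(216,343,134);k=f(306,109,180);print(s,k)
for c in (s[:2],np.array([570,169.2])): print(np.degrees(np.arctan2(k[1]-c[1],k[0]-c[0])),np.hypot(*(k[:2]-c)))
E
```

```text
[570.3343314  169.88892732 134.        ] [624.53761317 138.28342679 180.        ]
-30.24611971479686 62.74474813258974
-29.548264958733927 62.69119355928037
```

```bash
python3 - <<'E'
from h import *
print(sign_off(), ctrl.read_state()['time'])
E
```

```text
the job is handed in; nothing more can be done
the job is handed in; nothing more can be done
```

I turned the compressor flywheel clockwise over its stiff spot, from about -62° to about 20° past the cylinder's centre line, then let go. The arm was moved clear and the job was handed in shortly after 10.9 s on the robot's clock.

- **Final angle:** the end of the knob's pin in the top picture gives about 20° to 21°. The cylinder's direction is known to about 1°.
- **A check that disagreed:** the knob's visible surface, from the network mask and depth reading, gave about 26°. I think this reads high because the camera sees only one side of the knob. Either value is well under 40°.
- **Drift:** two readings about 0.25 s apart showed no onward movement; they differed by about 1° in the backward direction, which I took as noise.
- **Forces:** the readings between moves were about 11 N at most. Nothing but the knob was pushed.
- **Other machine:** I never went near the reel gearbox. Its crank knob looks the same in the first and last top pictures.

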